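Unhook the coated LED module and stand it for soldering

ROBOT

A 7-joint arm with a two-finger parallel gripper is mounted at the origin on the work surface. World frame = base frame: x ahead of the robot, y to its left, z up, the work surface at z = 0. Lengths are in mm, angles in rad, forces in N, time in s.
With the tool pointing down it reaches from about 350 to 900 mm from the base axis. Payload 19.9 kg.
Tool frame: the origin (TCP) lies at the very end of the fingers, on their centre line; the grasp point (between the pads) lies arm.pinch_z behind it (arm.pinch_z is the distance from the TCP to the grasp point, in mm); z points along the fingers, y is the line along which they close (so a half turn about z gives the same grasp; the last joint's range is limited). The gripper opens to 94 mm and grips with 3 to 60 N. Pads are 16 mm wide; open, the fingers measure 119 mm over their backs; the gripper's body (75 mm by 177 mm) begins 78 mm behind the grasp point.
Start: joints at [1.159, 0.417, -0.01, 1.614, 0.005, 1.111, -0.053], TCP at [225.885, -582.73, 205.425] pointing down, gripper open.
Joint ranges: [-2.81, 2.81], [-0.39, 2.02], [-1.27, 1.25], [0.06, 2.57], [-1.19, 4.33], [0.19, 2], [-2.82, 2.82]. Speed limits (rad/s): [1.89, 1.89, 2.39, 2.39, 3.01, 3.01, 3.01].

INTERFACE

Orientations are given as a 3x3 rotation matrix whose columns are the frame's x, y, z axes.
In Python, from workcell import arm gives the robot as it stands.
- The arm moves only by the tool step_arm, never from a script. Its argument "motion" is a list of rows, each a list of 7 numbers: the finger opening in mm, from 0 to 94, then the shift along the world's x, y, z in units of 25 mm (1.0 is 25 mm), then the turn, a rotation vector about the world's x, y, z in units of 5 degrees (1.0 is 5 degrees). A call has 1 to 8 rows; each row shifts and turns the commanded pose from where the row before left it; what a row does not reach is not made up. A row lasts 1/10 s, in which the tool goes at most 50 mm and 8.59 degrees, less where a joint would pass 70% of its speed; a pose out of reach is approached as far as the arm can. A call is refused whole if a number of a shift passes 1 or a number of a turn 1, either way. A call with a gripper value outside its range is refused whole. The fingers move at their own pace and stop on an object; "newtons" is the grip in N (left out, the last holds). Time passes only in rows, so rows that do not move let the fingers close. It gives the time, the measured TCP pose, the force, the opening and the grip force at its end, in the units of the state.
- arm.read_state(): the state, without advancing time (a new reading comes with each control period).
- arm.capture(name): name is "side" or "top"; returns a dict with "pixels" (384x512x3 uint8, red, green, blue), "K" (3x3 intrinsics, pixels), "D" ([k1, k2, p1, p2, k3] as OpenCV has them; the pictures are not rectified), "extrinsics" (4x4, takes a point from world to camera coordinates). Camera axes: x right, y down, z forward; pixel columns grow to the right and rows downward; lengths in mm; the calibration is good to about 2 mm. A picture is of the moment at which its call begins. There is no depth.
- arm.hand_in(): hands the job in; it is judged then, once.
Trained networks look in a picture, given as the dict that the camera call returned (one of the last four; its "shot" number tells which), for a name from the list of things; names that differ only in an ending like _2 or _b are one class to them, and where a whole thing is asked for, a point or a joint stands for the part that bears it (a point fixed in the world has none). Each returns a list of dicts, best first, with "confidence" (0 to 1); they miss things now and then, are a little off and sometimes report something else, mostly with a low value. They report only what shows in the picture. A call takes as long as a camera call. They do not tell look-alikes from the thing itself.
- arm.boxes_of(picture, label): "bbox" ([left, top, width, height] in pixels, round what is visible of it).
- arm.regions_of(picture, label): "pixels" (384x512 bool, what is visible of it) and "bbox" ([left, top, width, height] in pixels, round what is visible of it).
The state is a dict: "time": time; "joint_positions": joint angles; "joint_vel": joint speeds; "joint_torque": joint torques, N m; "ee_pos": TCP position; "ee_rot": TCP orientation; "contact_force": force on the tool from outside, world axes, zero at the start; "torque": the same for the moment, N m; "width": finger opening in mm; "finger_force": force on a finger pad.
Only numpy, scipy, OpenCV 4.12 (cv2) and the standard library are available. Lean on these libraries where they do the work, as an engineer would, in place of code of your own. Each camera call takes 0.05 s, during which the arm holds its last target. There are 200 camera calls.

TASK

Take the LED module with the white board off its barbed hook on the drying rack: ease it up, tip its top back towards the rack's crossbar and work it out over the barb by feel, without forcing the module, the hook or the rack. Then stand it upright, gently and right down to the bottom, in the free slot of the black soldering stand, LED side facing the same way as the white module already there. Leave the green module hanging and the flux bottle and solder reel where they are.

Things in the scene. Friction and masses are not known exactly. Their poses are not given: they have to be found in the camera images.
- module: LED module to move, hanging on one of the rack's two hooks: 5 mm aluminium plate, 80 wide x 90 mm tall, white board with yellow LEDs on its face; on top an ear 34 wide x 45 mm tall, 5 mm thick (135 mm in all). 0.1-0.21 kg, evenly spread. Origin: middle of the lower edge. x: out of the LED face, y: width, z: up. Grip the ear by its side edges, 34 mm apart, about 118 mm up, a finger on either side of the hook.
- module_slot (a point): Centre of the hanging slot in the module's ear; axes as the module's. The slot is 14 mm wide (y) and 13 mm tall, from 112 to 125 mm above the module's lower edge; above it is a 10 mm bar, which rests on the hook, and beside it 10 mm cheeks.
- rack: Drying rack, fixed: drip tray 160 x 345 x 18 mm (its middle at x = 45 mm), two grey posts and a grey 14 mm crossbar along y at x = 0, its top 123 mm up. Origin: on the table under the crossbar. x: the way both hooks point; y: along the crossbar; z: up. Hooks of 5 mm round wire at y = +80 and -80 mm rise from the crossbar, then run level along x, axis 172 mm up, from x = 8 mm to about 80 mm.
- hook_a_end (a point): On the axis of the hook at y = +80 mm, where its level part should end: there it bends up, in the rack's x-z plane, into a straight tip 30 mm long. Axes as the rack's. Use has bent the hooks: the true bend lies up to 10 mm before or beyond this point along x, and the tip stands 38 to 56 degrees above level; neither is measured. From the tip's end a barb, 3.4 mm thick, 10 mm long, runs back above it at 35 degrees to it.
- hook_b_end (a point): The same point of the hook at y = -80 mm. On either hook the slot passes the barb only with the module's top tipped towards the crossbar by about 40 to 45 degrees, its slot's lower edge riding on the underside of the hook, up along the tip. The hook springs about 1 mm per 15 N up or down at its end; more than 10 N between module and hook spoils them. Modules hang at x = 44 to 56 mm on the rack, LED face to the crossbar.
- green_module: A module of the same shape with a green board and white LEDs, hanging on the other hook; it stays there.
- stand: Soldering stand, fixed: black block 130 x 120 x 40 mm with two open-topped slots along its y, at x = -24 mm (holding the other white module) and x = +24 mm (free). Each slot is 8 mm wide, 84 mm long and 30 mm deep, its mouth bevelled by 3 mm. Origin: centre of its underside, z up.
- free_slot (a point): Middle of the floor of the free slot, 10 mm above the table and 30 mm below the stand's top; axes as the stand's: x across the slot, y along it, z up. A seated module's origin comes to this point, its x axis along this x axis.
- white_module: A module like the one to move, standing in the stand's other slot, its LED face towards the stand's +x; it stays there.
- solder_reel: Blue-flanged solder reel 62 mm across, 45 mm tall, standing; bystander.
- flux_bottle: White bottle with red cap, 100 mm tall; bystander.
Mind the look-alikes: they are no part of the job. What is shaped like the module but brown or pink is not meant.

How it is judged:
By the outcome, as a careful person would: the job done as asked, in the order asked, and still so for the second after the job is handed in, with the robot touching nothing.
It also fails if it takes over 72 s, if anything falls off the work surface, if the arm or the gripper's body presses on something with over 40 N, if the wrist force passes 120 N, or if a joint passes its speed limit or range.

## Working session

There is one attempt and no reset: what is moved stays moved. The work goes in short steps, Python scripts to look and compute and a tool call to move; the robot and the scene stay as the last step left them, time stands still between calls to the robot, and variables do not carry over. Pictures are saved under pics/ and viewed, at most 10 in all, crops included, and the job is handed in when it is done.

Besides the shell and the picture viewer there is one more tool, called after "Emit:" as name(argument=value, ...), one argument or row to a line, values as JSON. step_arm: Moves the arm, as the interface text tells. Its arguments: {"type":"object","properties":{"motion":{"type":"array"},"newtons":{"type":"number"}},"required":["motion"]}

```bash
ls; mkdir -p pics; python3 - <<'E'
from workcell import arm
import cv2,pickle
s=arm.read_state();print(s['time'],s['ee_pos'],s['ee_rot'],s['contact_force'],s['width'],arm.pinch_z)
o=[]
for n in('side','top'):
    p=arm.capture(n);cv2.imwrite(f'pics/{n}0.png',p['pixels'][...,::-1]);pickle.dump(p,open(f'{n}0.pkl','wb'))
    print(n,p['K'],p['D'],p['extrinsics'])
    for l in['module','green_module','rack','stand','white_module','solder_reel','flux_bottle']:
        print(l,[(d['bbox'],round(d['confidence'],2)) for d in arm.boxes_of(p,l)])
E
```

```text
pics
0.0 [ 225.7272678  -582.41003207  204.80234499] [[ 9.32419587e-01  3.61377124e-01 -5.37435200e-04]
 [ 3.61377511e-01 -9.32418917e-01  1.12198884e-03]
 [-9.56536490e-05 -1.24038136e-03 -9.99999226e-01]] [ 0.2369941  -0.02971008  0.57598175] 93.92880759448698 18.8
side [[455.28300537   0.         257.64268726]
 [  0.         455.28300537 196.26666358]
 [  0.           0.           1.        ]] [-0.03925565  0.          0.          0.          0.        ] [[-6.95326440e-01 -7.18415850e-01  1.99952241e-02  4.08159921e+02]
 [-3.59308779e-01  3.23396577e-01 -8.75392401e-01  3.40143518e+02]
 [ 6.22429389e-01 -6.15867941e-01 -4.82999312e-01  9.38669894e+02]
 [ 0.00000000e+00  0.00000000e+00  0.00000000e+00  1.00000000e+00]]
module [([118.8, 284.4, 11.5, 72.3], 0.95), ([156.1, 220.0, 30.1, 54.3], 0.87), ([155.8, 300.8, 30.4, 72.7], 0.82), ([128.9, 198.8, 8.8, 47.2], 0.77), ([79.5, 259.5, 26.0, 64.6], 0.68)]
green_module [([207.0, 193.9, 24.0, 49.9], 0.75), ([278.5, 195.2, 57.7, 36.2], 0.21)]
rack []
stand [([277.9, 195.1, 59.4, 35.0], 0.77)]
white_module [([298.4, 178.4, 26.2, 36.2], 0.8
[... 333 characters left out ...]
932134e-02  2.74354273e+01]
 [-9.93409336e-01 -1.06941975e-03 -1.14615653e-01  6.16766392e+02]
 [ 1.14561827e-01  2.27657696e-02 -9.93155228e-01  1.19131385e+03]
 [ 0.00000000e+00  0.00000000e+00  0.00000000e+00  1.00000000e+00]]
module [([173.2, 114.9, 16.1, 28.1], 0.83), ([100.2, 175.6, 31.3, 19.1], 0.79), ([155.9, 188.4, 29.4, 7.7], 0.59), ([102.7, 208.5, 24.7, 25.3], 0.56)]
green_module [([206.0, 182.6, 30.8, 5.7], 0.47), ([304.3, 178.6, 42.8, 47.0], 0.47)]
rack [([137.6, 157.0, 121.6, 67.1], 0.93)]
stand [([302.7, 176.8, 47.5, 47.2], 0.65), ([157.4, 185.9, 28.8, 8.4], 0.37)]
white_module []
solder_reel [([377.7, 205.5, 23.7, 23.4], 0.71)]
flux_bottle [([272.8, 156.4, 15.1, 11.6], 0.66)]
```

```bash
python3 - <<'E'
import cv2
a=cv2.imread('pics/side0.png');b=cv2.imread('pics/top0.png')
cv2.imwrite('pics/a.png',cv2.resize(a[130:380,60:390],None,fx=2.4,fy=2.4,interpolation=cv2.INTER_CUBIC))
cv2.imwrite('pics/b.png',cv2.resize(b[100:250,90:410],None,fx=2.5,fy=2.5,interpolation=cv2.INTER_CUBIC))
E
```

```text
(no output)
```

View pics/a.png

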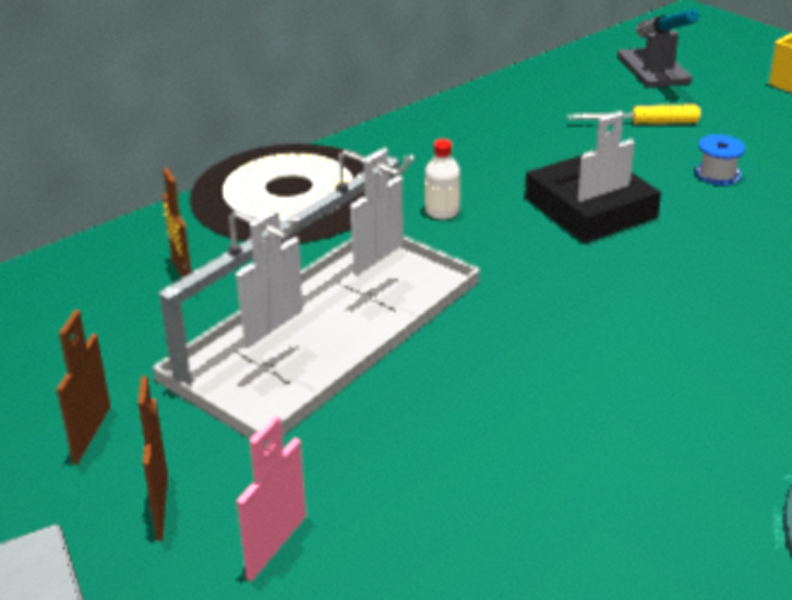

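View pics/b.png

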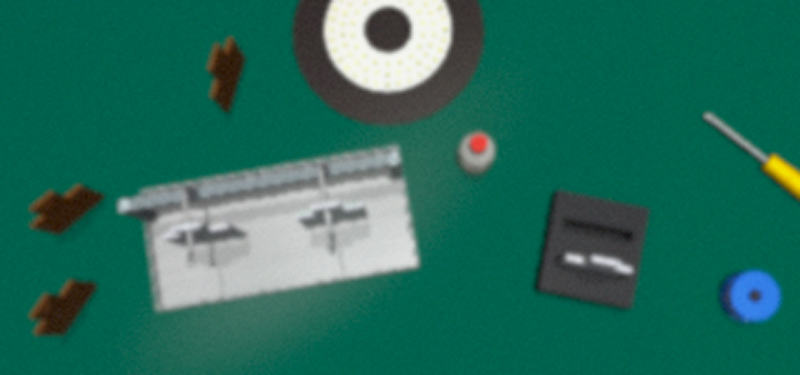

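Side view (crop ÷2.4 + (60,130)): two hanging modules with grey backs towards the camera, left one at full px (172,247), right one at (217,215). The stand is at (307,212) with its front slot taken and the rear one free. Brown look-alikes are at (95,291), (123,320) and (133,222), the pink one at (171,336). The networks call the left hanging module "module" and the right one "green". I'll check the board colours close up.

```bash
python3 - <<'E'
import cv2,numpy as np,pickle
from workcell import arm
# average several to denoise
A=np.mean([arm.capture('top')['pixels'].astype(float) for _ in range(6)],0)
B=np.mean([arm.capture('side')['pixels'].astype(float) for _ in range(6)],0)
np.savez('avg.npz',top=A,side=B)
b=A[152:232,135:265].astype(np.uint8)[...,::-1];a=B[185:285,150:240].astype(np.uint8)[...,::-1]
b=cv2.resize(b,None,fx=3.4,fy=3.4,interpolation=cv2.INTER_CUBIC);a=cv2.resize(a,None,fx=3.9,fy=3.9,interpolation=cv2.INTER_CUBIC)
o=np.zeros((max(len(a),len(b)),a.shape[1]+b.shape[1],3),np.uint8);o[:len(b),:b.shape[1]]=b;o[:len(a),b.shape[1]:]=a
print(o.shape);cv2.imwrite('pics/c.png',o)
for n,I,(x0,x1,y0,y1) in[('topL',A,(155,190,183,200)),('topR',A,(206,240,178,196)),('sideL',B,(155,190,215,278)),('sideR',B,(203,235,190,246))]:
    r=I[y0:y1,x0:x1].reshape(-1,3);g=r[:,1]-(r[:,0]+r[:,2])/2;y=(r[:,0]+r[:,1])/2-r[:,2]
    print(n,np.percentile(g,[50,90,95,99]),np.percentile(y,[50,90,95,99]))
for n in['side','top']:
    p=pickle.load(open(f'{n}0.pkl','rb'));E=p['extrinsics'];print(-E[:3,:3].T@E[:3,3])
E
```

```text
(390, 793, 3)
topL [0.58333333 1.5        1.75       2.17166667] [-0.75  0.3   0.5   1.  ]
topR [2.08333333 3.08333333 3.5        6.96333333] [-0.66666667  0.25        0.45416667  0.83333333]
sideL [-0.16666667  8.83333333 54.         83.08333333] [0.5        6.         7.41666667 9.91      ]
sideR [ 0.33333333 82.5        83.08333333 83.83333333] [0.33333333 5.575      7.16666667 9.58333333]
[-178.23479168  761.32400277  742.97471432]
[4.76121674e+02 9.66706628e-01 1.25446777e+03]
```

View pics/c.png

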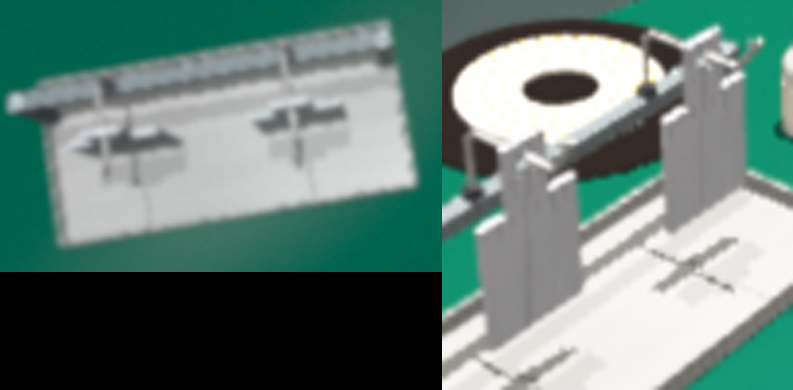

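Both hanging modules show only grey backs from the side and edges from above. I'll map the green excess next to each upper edge, since the board face is on the far side.

```bash
python3 - <<'E'
import numpy as np
d=np.load('avg.npz');A=d['top']
np.set_printoptions(linewidth=250,precision=0,suppress=True)
g=A[...,1]-(A[...,0]+A[...,2])/2
print('R');print(g[176:196,206:240:1].round().astype(int));print(A[176:196,206:240,1].astype(int))
print('L');print(g[184:202,153:190].round().astype(int));print(A[184:202,153:190,1].astype(int))
E
```

```text
R
[[ 1  0  1  1  2  2  2  2  1  1  2  1  2  1  2  2  2  3  2  2  2  2  2  2  2  2  2  2  1  1  2  3  3  3]
 [ 0  1  1  1  1  1  1  2  2  1  1  2  1  1  1  2  2  2  2  2  2  2  2  3  2  2  3  2  2  1  3  3  3  2]
 [ 0  0  2  1  1  1  1  2  1  1  1  1  1  1  2  2  2  1  2  1  1  1  2  2  3  2  2  3  2  2  2  2  2  2]
 [ 0  0  1  0  0  1  2  1  1  2  2  1  1  1  1  2  2  1  0  1  1  3  2  3  3  3  4  3  2  2  2  2  2  1]
 [ 1  1  1  1  1  1  2  1  0  1  1  0  2  2  1  1  1  1  1  0  1  2  3  5  6  8  7  2  3  2  1  2  2  2]
 [ 1  2  2  0  2  3  2  2  1  1  0  0  0  0  0  0  0  0 -1  0  1  2  4  6  7  8  6  2  1  0  2  1  1  2]
 [ 2  1  2  2  2  3  2  2  1  0 -1 -1 -1 -2 -1 -1  0  0  0  2  1  3  6  5  5  3  3  1  0  0  1  1  3  2]
 [ 2  2  2  3  4  3  4  5  4  1  0  0  0 -1  0  0  1  1  1  2  2  2  2  2  1  1  1  1  0  1  1  2  3  3]
 [ 2  2  2  5  7  7  7  6  4  2  0  1  1  1  1  1  1  2  2  2  3  2  2  1  1  1  3  3  2  3  2  3  2  3]
 [ 1  2  2  5  8  8  5  4  3  2  2  2  2  2  1  2  2  3  3  3  2  3  3  2  2  3  3  3  3  3  3  3  3  2]
 [ 1  0  0  2  3  4  2  0  1  1  1  2  3  1  1  
[... 7857 characters left out ...]
54 142 139 141 146 146 146 139 136 148 160 170 175 173 174 179 183 184 185 182 178 176 177 180]
 [191 193 193 193 191 187 182 176 169 162 156 155 161 163 161 168 174 177 176 172 161 152 159 171 179 181 177 175 175 175 176 177 176 173 171 172 179]
 [191 192 193 193 192 192 191 190 188 185 182 178 171 167 171 179 183 186 182 177 164 150 157 169 174 174 173 171 172 172 172 171 172 171 172 172 179]
 [188 192 192 191 193 193 194 194 193 193 193 184 169 156 164 175 179 177 175 172 161 147 153 167 171 171 171 169 171 170 171 171 173 171 172 173 180]
 [186 190 192 192 194 194 193 196 195 196 195 184 161 144 154 169 172 173 173 171 160 147 154 165 170 170 171 170 171 172 171 171 171 174 174 176 183]]
```

The right module's shoulders show a green tint (top px (210,185) and (231,181)), and the left module's (159,193) don't. So the target is the left hanging module, on hook b. Next I'll fit the rack and stand poses by aligning model edges with the image edges.

```bash
cat > h.py <<'E'
import numpy as np,cv2,pickle
from scipy.optimize import minimize,differential_evolution
from scipy.ndimage import map_coordinates
cam={n:pickle.load(open(f'{n}0.pkl','rb')) for n in('side','top')}
def proj(n,P):
    c=cam[n];E=c['extrinsics'];rv,_=cv2.Rodrigues(E[:3,:3])
    return cv2.projectPoints(np.asarray(P,float).reshape(-1,1,3),rv,E[:3,3],c['K'],c['D'])[0].reshape(-1,2)
def Rz(a):c,s=np.cos(a),np.sin(a);return np.array([[c,-s,0],[s,c,0],[0,0,1.]])
def tf(q,P):return np.asarray(P,float)@Rz(q[2]).T+[q[0],q[1],0]
def rect(x0,x1,y0,y1,z):
    c=np.array([[x0,y0,z],[x1,y0,z],[x1,y1,z],[x0,y1,z]],float);return [(c[i],c[(i+1)%4]) for i in range(4)]
def grad(I,s):
    g=cv2.GaussianBlur(I.astype(np.float32),(0,0),s)
    return sum(np.hypot(cv2.Sobel(g[...,k],cv2.CV_32F,1,0),cv2.Sobel(g[...,k],cv2.CV_32F,0,1)) for k in range(3))
def samp(edges,step=3):
    return np.vstack([a+(b-a)*np.linspace(0,1,max(2,int(np.linalg.norm(b-a)/step)))[:,None] for a,b in edges])
def fit(imgs,S,q0,span):
    """S: {cam: samples}"""
    q0=np.array(q0,float)
    def f(q,G):return -sum(map_coordinates(G[n],proj(n,tf(q,S[n]))[:,::-1].T,order=1).mean() for n in S)
    G={n:grad(imgs[n],1.5) for n in S}
    r=differential_evolution(f,list(zip(q0-span,q0+span)),args=(G,),seed=1,maxiter=40,popsize=12,polish=False)
    G={n:np.minimum(grad(imgs[n],.8),400) for n in S}
    r=minimize(f,r.x,args=(G,),method='Nelder-Mead',options=dict(initial_simplex=r.x+np.array([[0,0,0],[3,0,0],[0,3,0],[0,0,.02]])))
    return r.x,r.fun
def ground(n,uv,z):
    c=cam[n];E=c['extrinsics'];p=cv2.undistortPoints(np.array([[uv]],float),c['K'],c['D'])[0,0]
    d=E[:3,:3].T@[p[0],p[1],1];C=-E[:3,:3].T@E[:3,3];return C+d*(z-C[2])/d[2]
E
cat > fit.py <<'E'
from h import *
d=np.load('avg.npz');im={k:d[k] for k in('top','side')}
e1,e2,e3=[ground('top',p,18)[:2] for p in[(249.7,159.4),(257.9,206.4),(152.6,224.1)]]
v=e2-e1;yaw=np.arctan2(v[1],v[0]);c=(e1+e3)/2;o=c-45*v/np.linalg.norm(v);q0=[*o,yaw];print(q0)
tray=rect(-35,125,-172.5,172.5,18);bar=rect(-7,7,-150,150,123)
S=samp(tray+[bar[1],bar[3]])
for k in(('top','side'),('top',),('side',)):
    r=fit(im,{n:S for n in k},q0,[25,25,.1]);print('rack',k,r)
    if len(k)==2:R=r[0]
s1=ground('top',((540+648)/5+90,250/2.5+100),40);print(s1)
st=rect(-65,65,-60,60,40);sl=rect(21,27+0,-42,42,40);sl=rect(17,31,-45,45,40)
bot=rect(-65,65,-60,60,0)
for k in(('top','side'),('top',),('side',)):
    r=fit(im,{n:samp(st+sl+([bot[3],bot[0]] if n=='side' else [])) for n in k},[s1[0],s1[1],-.15],[30,30,.15]);print('stand',k,r)
    if len(k)==2:T=r[0]
np.savez('poses.npz',rack=R,stand=T)
vis=[]
for n in('top','side'):
    I=im[n][...,::-1].astype(np.uint8);K=4;J=cv2.resize(I,None,fx=K,fy=K,interpolation=cv2.INTER_CUBIC)
    E=[(R,*e) for e in tray+bar]+[(T,*e) for e in st+sl]+[(R,np.array([8,-80,172.]),np.array([80,-80,172.])),(R,np.array([8,80,172.]),np.array([80,80,172.])),(R,np.array([0,-80,123.]),np.array([0,-80,172.]))]
    for q,a,b in E:
        p=((proj(n,tf(q,[a,b]))+.5)*K).astype(int);cv2.line(J,tuple(map(int,p[0])),tuple(map(int,p[1])),(0,0,255),1)
    vis.append(J[150*4:235*4,140*4:350*4] if n=='top' else J[170*4:310*4,120*4:345*4])
a,b=[cv2.resize(v,(790,int(790/v.shape[1]*v.shape[0])),interpolation=cv2.INTER_AREA) for v in vis]
b=cv2.resize(b,None,fx=.58,fy=.58,interpolation=cv2.INTER_AREA);o=np.zeros((len(a)+len(b),790,3),np.uint8);o[:len(a)]=a;o[len(a):,:b.shape[1]]=b
cv2.imwrite('pics/d.png',o);print(o.shape)
E
python3 fit.py
```

```text
[np.float64(651.9613915074498), np.float64(207.4927880155848), np.float64(-2.9667010550739694)]
rack ('top', 'side') (array([657.60263047, 208.39859159,  -2.97125338]), np.float64(-672.9310913085938))
rack ('top',) (array([656.75139185, 211.84014621,  -2.96655055]), np.float64(-343.8215637207031))
rack ('side',) (array([656.08802345, 223.28127007,  -2.96431486]), np.float64(-327.4321594238281))
[ 578.99433173 -206.451475     40.        ]
stand ('top', 'side') (array([ 5.82476783e+02, -2.06107487e+02, -1.91322684e-01]), np.float64(-430.0724792480469))
stand ('top',) (array([ 5.41279159e+02, -1.98638363e+02, -1.87614472e-01]), np.float64(-186.42494201660156))
stand ('side',) (array([ 5.84358113e+02, -2.07533471e+02, -1.69875205e-01]), np.float64(-222.4324493408203))
(604, 790, 3)
```

View pics/d.png

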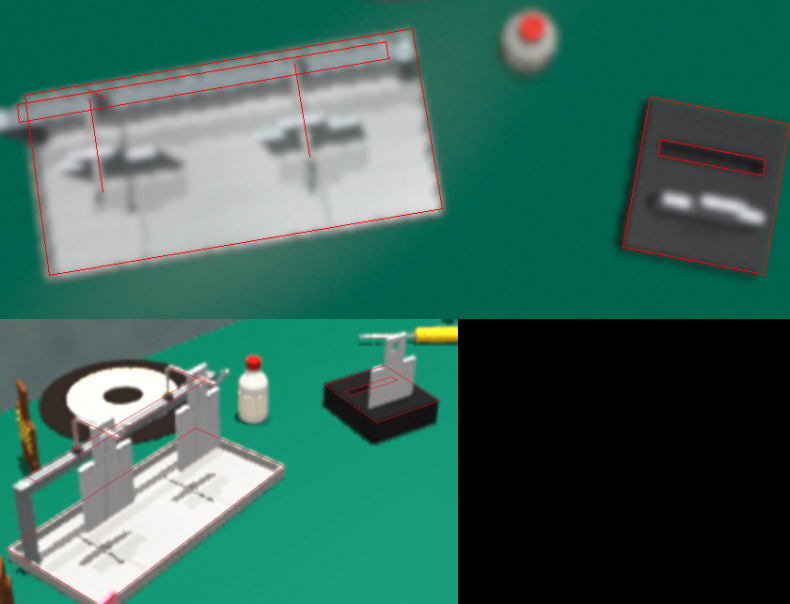

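Overlay: the tray, stand and free slot sit well in the top view (free slot at crop (710,158)). The hook-b line lies on the wire, whose visible end is near crop (100,208). Next is the outline fit of the hanging module, checked with the standing white module, plus the hook tips.

```bash
cat > fit2.py <<'E'
from h import *
d=np.load('avg.npz');im={k:d[k] for k in('top','side')}
p=np.load('poses.npz');R,T=p['rack'],p['stand']
poly=np.array([(-40,0),(40,0),(40,90),(17,90),(17,135),(-17,135),(-17,90),(-40,90)],float)
def mod(z,t):
    f=lambda x,q:np.array([x,q[0],q[1]+z])
    back=[(f(-2.5,poly[i]),f(-2.5,poly[(i+1)%8])) for i in range(8)]
    if t=='side':return back
    return rect(-2.5,2.5,-17,17,135+z)+rect(-2.5,2.5,17,40,90+z)+rect(-2.5,2.5,-40,-17,90+z)
inv=lambda q,P:(np.asarray(P)-[q[0],q[1]])@Rz(q[2])[:2,:2]
M={}
for nm,q,loc,z in[('target',R,(50,-80),49.5),('green',R,(50,80),49.5),('white',T,(-24,0),10)]:
    c=tf(q,[[*loc,0]])[0];yaw=q[2]+(np.pi if q is R else 0)
    for ks in(('top','side'),('side',)):
        r,fv=fit(im,{n:samp(mod(z,n),2) for n in ks},[c[0],c[1],yaw],[12,10,.12])
        print(nm,ks,r.round(3),'local',inv(q,r[:2]).round(1),'dyaw',round(np.degrees(r[2]-yaw),1),round(fv))
        if len(ks)==2:M[nm]=r
np.savez('mods.npz',**M)
K=7
out=[]
J=cv2.resize(im['side'][...,::-1].astype(np.uint8),None,fx=K,fy=K,interpolation=cv2.INTER_CUBIC)
H=cv2.resize(im['top'][...,::-1].astype(np.uint8),None,fx=K,fy=K,interpolation=cv2.INTER_CUBIC)
for nm in('target','green'):
    for I,n in((J,'side'),(H,'top')):
        for a,b in mod(49.5,n):
            u=((proj(n,tf(M[nm],[a,b]))+.5)*K).astype(int);cv2.line(I,tuple(map(int,u[0])),tuple(map(int,u[1])),(0,0,255),1)
a=J[188*K:248*K,155*K:200*K];b=H[170*K:215*K,150*K:195*K];o=np.zeros((420,a.shape[1]+b.shape[1],3),np.uint8)
o[:,:a.shape[1]]=a;o[:b.shape[0],a.shape[1]:]=b
cv2.imwrite('pics/e.png',o);print(o.shape)
# predicted tip: bend x 70..90
for n in('side','top'):
    print(n,'hookb x=40,70,80,90 ->',proj(n,tf(R,[[x,-80,172] for x in(40,70,80,90)])).round(1).tolist())
E
python3 fit2.py
```

```text
target ('top', 'side') [5.93438e+02 2.81450e+02 8.70000e-02] local [ 50.9 -82.9] dyaw -4.8 -645
target ('side',) [5.97494e+02 2.79612e+02 7.70000e-02] local [ 47.2 -80.4] dyaw -5.3 -376
green ('top', 'side') [6.16463e+02 1.24144e+02 1.01000e-01] local [54.8 76.1] dyaw -4.0 -648
green ('side',) [6.20765e+02 1.22871e+02 7.00000e-02] local [50.8 78. ] dyaw -5.8 -373
white ('top', 'side') [ 5.63266e+02 -2.03180e+02 -2.59000e-01] local [-19.4  -0.8] dyaw -3.9 -694
white ('side',) [ 5.63792e+02 -2.03548e+02 -2.98000e-01] local [-18.8  -1. ] dyaw -6.1 -314
(420, 630, 3)
side hookb x=40,70,80,90 -> [[167.4, 223.3], [176.6, 227.6], [179.7, 229.1], [182.9, 230.6]]
top hookb x=40,70,80,90 -> [[164.9, 186.9], [166.3, 197.2], [166.8, 200.6], [167.3, 204.1]]
```

View pics/e.png

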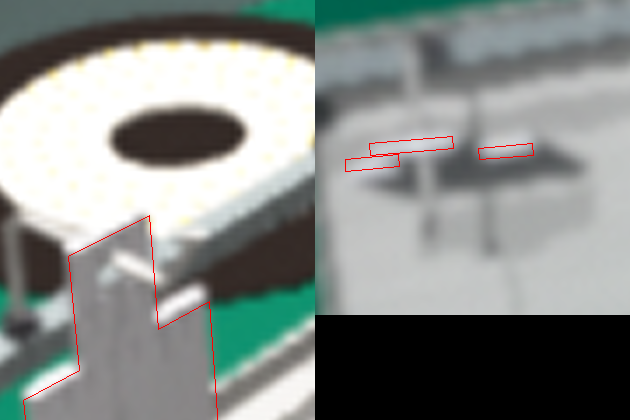

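Side crop: the fitted outline sits on the target's ear and shoulders. The wire tip shows right of the ear, up to about crop (205,238), i.e. full px (184,222). The module is at about (594, 280.5). I'll move now and test the 45° tilt on the way.

Emit:
step_arm(
  motion=[
    [94,0.36,0.97,0.4,0,0,-0.1],
    [94,0.36,0.97,0.4,0,0,-0.1],
    [94,0.36,0.97,0.4,0,0,-0.1],
    [94,0.36,0.97,0.4,0,0,-0.1],
    [94,0.36,0.97,0.4,0,0,-0.1],
    [94,0.36,0.97,0.4,0,0,-0.1],
    [94,0.36,0.97,0.4,0,0,-0.1],
    [94,0.36,0.97,0.4,0,0,-0.1],
  ],
)

```text
time: 2.2
ee_pos: [298.1, -387.7, 285.9]
ee_rot: [[0.955, 0.295, 0.0], [0.295, -0.955, -0.0], [-0.0, 0.0, -1.0]]
contact_force: [1.0, 0.7, -0.7]
width: 94.1
finger_force: 0.0
```

Emit:
step_arm(
  motion=[
    [94,0.36,0.97,0,0,0,-0.1],
    [94,0.36,0.97,0,0,0,-0.1],
    [94,0.36,0.97,0,0,0,-0.1],
    [94,0.36,0.97,0,0,0,-0.1],
    [94,0.36,0.97,0,0,0,-0.1],
    [94,0.36,0.97,0,0,0,-0.1],
    [94,0.36,0.97,0,0,0,-0.1],
    [94,0.36,0.97,0,0,0,-0.1],
  ],
)

```text
time: 3.0
ee_pos: [370.1, -193.7, 285.6]
ee_rot: [[0.974, 0.228, 0.0], [0.228, -0.974, -0.0], [0.0, 0.0, -1.0]]
contact_force: [-1.2, 0.7, -0.1]
width: 93.8
finger_force: 0.0
```

Emit:
step_arm(
  motion=[
    [94,0.36,0.97,0,0,0,-0.1],
    [94,0.36,0.97,0,0,0,-0.1],
    [94,0.36,0.97,0,0,0,-0.1],
    [94,0.36,0.97,0,0,0,-0.1],
    [94,0.36,0.97,0,0,0,-0.1],
    [94,0.36,0.97,0,0,0,-0.1],
    [94,0.36,0.97,0,0,0,-0.1],
    [94,0.36,0.97,0,0,0,-0.1],
  ],
)

```text
time: 3.8
ee_pos: [442.2, 0.3, 285.6]
ee_rot: [[0.987, 0.159, 0.0], [0.159, -0.987, -0.0], [0.0, 0.0, -1.0]]
contact_force: [1.2, -1.0, 0.0]
width: 94.0
finger_force: 0.0
```

Emit:
step_arm(
  motion=[
    [94,0.36,0.97,0.2,-0.15,0.85,0],
    [94,0.36,0.97,0.2,-0.15,0.85,0],
    [94,0.36,0.97,0.2,-0.15,0.85,0],
    [94,0.36,0.97,0.2,-0.15,0.85,0],
    [94,0.36,0.97,0.2,-0.15,0.85,0],
    [94,0.36,0.97,0.2,-0.15,0.85,0],
    [94,0.36,0.97,0.2,-0.15,0.85,0],
    [94,0.36,0.97,0.2,-0.15,0.85,0],
  ],
)

```text
time: 4.6
ee_pos: [514.4, 194.1, 325.5]
ee_rot: [[0.812, 0.162, -0.561], [0.128, -0.987, -0.099], [-0.569, 0.009, -0.822]]
contact_force: [0.3, -0.2, 0.4]
width: 93.9
finger_force: 0.0
```

Emit:
step_arm(
  motion=[
    [94,0.32,0.76,-0.6,-0.1,0.6,0],
    [94,0.32,0.76,-0.6,-0.1,0.6,0],
    [94,0.32,0.76,-0.6,-0.1,0.6,0],
    [94,0.32,0.76,-0.6,-0.1,0.6,0],
    [94,0,0,0,0,0,0],
  ],
)

```text
time: 5.1
ee_pos: [523.6, 252.2, 256.7]
ee_rot: [[0.71, 0.161, -0.686], [0.113, -0.987, -0.115], [-0.696, 0.004, -0.718]]
contact_force: [-1.0, 0.2, -0.3]
width: 94.1
finger_force: 0.0
```

```bash
python3 - <<'E'
from workcell import arm
print(arm.read_state()['joint_positions'])
E
cat > path.py <<'E'
# 2D (rack x, z) clearance of the plate section around slot vs hook, origin at bend on axis
import numpy as np
def seg(a,b,n=40):return a+(b-a)*np.linspace(0,1,n)[:,None]
def hook(th):
    t=np.array([np.cos(th),np.sin(th)]);e=30*t;bd=th+np.pi-np.radians(35);b=e+10*np.array([np.cos(bd),np.sin(bd)])
    P=np.vstack([seg(np.array([-70.,0]),np.zeros(2),140),seg(np.zeros(2),e,60),seg(e,b,30)])
    r=np.r_[np.full(200,2.5),np.full(30,1.7)];return P,r
def clear(c,be,H):
    """c slot centre, be tilt (rad, top to -x). min clearances to (upper bar 10mm, lower plate)"""
    P,r=H;u=np.array([-np.sin(be),np.cos(be)]);n=np.array([np.cos(be),np.sin(be)])
    q=np.c_[(P-c)@n,(P-c)@u]
    def d(lo,hi):
        dx=np.maximum(abs(q[:,0])-2.5,0);dy=np.maximum(np.maximum(lo-q[:,1],q[:,1]-hi),0)
        s=np.hypot(dx,dy);ins=(dx==0)&(dy==0);s[ins]=-np.minimum(2.5-abs(q[ins,0]),np.minimum(q[ins,1]-lo,hi-q[ins,1]))
        return (s-r).min()
    return d(6.5,16.5),d(-118.5,-6.5)
if __name__=='__main__':
    # for each progress s, find the centre and tilt which maximise the min clearance
    from scipy.optimize import minimize
    for thd in(38,47,56):
        H=hook(np.radians(thd));th=np.radians(thd);print('tip',thd)
        for s in(-12,-8,-4,0,4,8,12,16,20,24,28,32,36):
            best=None
            for be in range(0,61,5):
                base=np.array([s,0.]) if s<0 else s*np.array([np.cos(th),np.sin(th)])
                nn=np.array([0,1.]) if s<0 else np.array([-np.sin(th),np.cos(th)])
                for k in np.arange(-5,6,.5):
                    c=base+k*nn;m=min(clear(c,np.radians(be),H))
                    if best is None or m>best[0]:best=(m,be,c.round(1),k)
            ok=[]
            for be in range(0,61,5):
                m=max((min(clear((np.array([s,0.])+k*np.array([0,1.])) if s<0 else s*np.array([np.cos(th),np.sin(th)])+k*np.array([-np.sin(th),np.cos(th)]),np.radians(be),H)),k) for k in np.arange(-5,6,.5))
                ok.append(f'{be}:{m[0]:.1f}@{m[1]:.1f}')
            print(s,round(best[0],2),best[1],best[2],' '.join(ok[5:]))
E
python3 path.py
```

```text
[-0.27607535  0.80900788 -0.25606027  1.07737904 -0.0691034   2.00264944
 -1.94113425]
tip 38
-12 4.0 0 [-12.   0.] 25:2.3@0.0 30:1.9@0.0 35:1.4@0.0 40:0.9@0.0 45:0.3@0.0 50:-0.2@0.0 55:-0.8@0.0 60:-1.4@0.0
-8 4.0 0 [-8.  0.] 25:2.3@0.0 30:1.9@0.0 35:1.4@0.0 40:0.9@0.0 45:0.3@0.0 50:-0.2@0.0 55:-0.8@0.0 60:-1.4@0.0
-4 3.76 5 [-4.  0.] 25:2.3@0.0 30:1.9@0.0 35:1.4@0.0 40:1.1@0.5 45:0.8@0.5 50:0.3@0.5 55:-0.3@1.0 60:-0.7@1.0
0 3.15 20 [-0.3  0.4] 25:3.0@1.0 30:2.7@1.0 35:2.5@1.5 40:2.1@1.5 45:1.7@2.0 50:1.3@2.0 55:0.8@2.0 60:0.2@2.0
4 3.85 35 [3.2 2.5] 25:3.3@0.0 30:3.6@0.0 35:3.9@0.0 40:3.4@0.5 45:3.1@0.5 50:2.6@0.5 55:2.0@0.5 60:1.6@1.0
8 3.91 40 [6.3 4.9] 25:3.3@0.0 30:3.6@0.0 35:3.9@0.0 40:3.9@0.0 45:3.6@0.0 50:3.3@0.0 55:3.0@0.0 60:2.6@0.0
12 3.91 40 [9.5 7.4] 25:3.3@0.0 30:3.6@0.0 35:3.9@0.0 40:3.9@0.0 45:3.6@0.0 50:3.3@0.0 55:3.0@0.0 60:2.6@0.0
16 3.15 50 [12.6  9.9] 25:1.1@2.0 30:1.6@2.0 35:2.0@1.5 40:2.4@1.5 45:2.7@0.5 50:3.2@0.0 55:3.0@0.0 60:2.6@0.0
20 1.41 40 [14.2 14.3] 25:0.8@2.5 30:1.1@2.5 35:1.4@2.5 40:1.4@2.5 45:1.3@2.0 50:1.3@2.0 55:1.3@1.5 60:1.2@1.0
24 1.51 15 [18.3
[... 2633 characters left out ...]
:4.0@0.0 60:3.8@0.0
16 2.53 60 [ 8.1 13.8] 25:-0.7@2.5 30:-0.2@2.5 35:0.2@2.5 40:0.7@2.0 45:1.3@2.0 50:1.7@2.0 55:2.2@1.5 60:2.5@1.0
20 1.46 55 [ 9.1 18. ] 25:0.2@1.5 30:0.3@2.0 35:0.7@2.0 40:0.7@2.0 45:0.9@2.5 50:1.2@2.5 55:1.5@2.5 60:1.3@2.5
24 1.46 55 [11.3 21.3] 25:1.3@0.5 30:1.3@0.5 35:1.4@1.0 40:1.4@1.5 45:1.4@2.0 50:1.3@2.0 55:1.5@2.5 60:1.3@2.5
28 2.67 30 [16.1 22.9] 25:2.3@-0.5 30:2.7@-0.5 35:2.7@0.0 40:2.6@0.5 45:2.5@0.5 50:2.4@1.0 55:2.4@1.5 60:1.9@2.0
32 3.89 45 [18.3 26.2] 25:3.3@-2.0 30:3.5@-1.5 35:3.7@-1.0 40:3.6@-1.0 45:3.9@-0.5 50:3.7@0.0 55:3.5@0.5 60:3.3@0.5
36 5.77 15 [24.3 27. ] 25:5.3@-3.5 30:5.2@-3.0 35:5.0@-2.5 40:4.8@-2.0 45:4.8@-1.0 50:4.8@-0.5 55:4.8@0.0 60:4.8@0.5
```

The 45° tool tilt hits joint 6's limit (2.0), so I'll grip with the tool leaning about 20° the other way. The ear edges allow any pitch, and tipping the module then needs only about 25° of tool tilt.

Emit:
step_arm(
  motion=[
    [94,0,0,0.3,0.15,-0.9,0],
    [94,0.1,0,0,0.15,-0.9,0],
    [94,0.2,0.1,0,0.15,-0.9,0],
    [94,0.2,0.1,0,0.15,-0.9,0],
    [94,0.2,0.1,0,0.15,-0.9,0],
    [94,0.2,0.1,0,0.15,-0.9,0],
    [94,0.2,0.1,0,0.15,-0.9,0],
    [94,0.2,0.1,0,0.15,-0.9,0],
  ],
)

```text
time: 5.9
ee_pos: [558.2, 265.1, 269.5]
ee_rot: [[0.98, 0.158, -0.118], [0.157, -0.987, -0.017], [-0.119, -0.002, -0.993]]
contact_force: [0.4, 0.6, -0.4]
width: 94.0
finger_force: 0.0
```

Emit:
step_arm(
  motion=[
    [94,0.1,0.1,0,0.15,-0.9,0],
    [94,0.1,0.1,0,0.15,-0.9,0],
    [94,0.1,0.1,0,0.15,-0.9,0],
    [94,0,0,0,0.15,-0.9,0],
    [94,0,0,0,0.15,-0.9,0],
    [94,0,0,0,0.15,-0.9,0],
    [94,0,0,0,0,0,0],
  ],
)

```text
time: 6.6
ee_pos: [563.8, 272.8, 269.2]
ee_rot: [[0.925, 0.161, 0.343], [0.15, -0.987, 0.059], [0.348, -0.003, -0.937]]
contact_force: [0.4, 1.3, -0.1]
width: 93.8
finger_force: 0.0
```

Emit:
step_arm(
  motion=[
    [60,0.18,0.05,-0.65,0,0,0],
    [60,0.18,0.05,-0.65,0,0,0],
    [60,0.18,0.05,-0.65,0,0,0],
    [60,0.18,0.05,-0.65,0,0,0],
    [60,0.18,0.05,-0.65,0,0,0],
    [60,0,0,0,0,0,0],
  ],
)

```text
time: 7.2
ee_pos: [587.5, 278.5, 184.8]
ee_rot: [[0.928, 0.159, 0.337], [0.148, -0.987, 0.057], [0.342, -0.003, -0.94]]
contact_force: [-0.1, -0.6, -0.2]
width: 59.6
finger_force: 0.0
```

```bash
cat > look.py <<'E'
import sys
from h import *
from workcell import arm
import h
R=np.load('poses.npz')['rack'];s=arm.read_state();print(np.round(s['ee_pos'],1),s['contact_force'].round(1),s['width'],s['joint_positions'].round(2))
P,Rt=np.array(s['ee_pos']),np.array(s['ee_rot']);w=s['width']/2
nm,su,sv,tu,tv=sys.argv[1],*map(int,sys.argv[2:6])
K=7;out=[]
for n,u,v in(('side',su,sv),('top',tu,tv)):
    I=np.mean([arm.capture(n)['pixels'].astype(float) for _ in range(4)],0)
    J=cv2.resize(I[v:v+60,u:u+56,::-1].astype(np.uint8),None,fx=K,fy=K,interpolation=cv2.INTER_CUBIC)
    for a in(-1,1):
        q=proj(n,[P+Rt@[0,a*w,0],P+Rt@[0,a*w,-40]]);q=((q-[u,v]+.5)*K).astype(int)
        cv2.line(J,tuple(map(int,q[0])),tuple(map(int,q[1])),(0,0,255),1)
    out.append(J)
cv2.imwrite(f'pics/{nm}.png',np.hstack(out))
E
python3 look.py g1 150 185 148 160
```

```text
[587.5 278.5 184.8] [-0.1 -0.6 -0.2] 59.58874408033849 [-0.37  0.32 -0.22  1.86  0.33  0.67 -2.21]
```

View pics/g1.png

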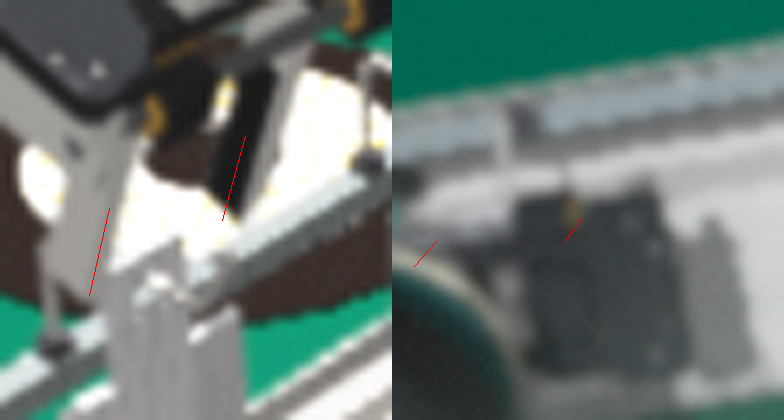

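Side crop: the fingers straddle the ear (ear centre about (145,290)), and the projected pad lines agree with the fingers. I'll descend and close softly.

Emit:
step_arm(
  motion=[
    [60,0.13,0.03,-0.35,0,0,0],
    [60,0.13,0.03,-0.35,0,0,0],
    [60,0.13,0.03,-0.35,0,0,0],
    [60,0.13,0.03,-0.35,0,0,0],
    [50,0,0,0,0,0,0],
    [44,0,0,0,0,0,0],
  ],
  newtons=4,
)

```text
time: 8.2
ee_pos: [600.5, 282.3, 151.4]
ee_rot: [[0.927, 0.159, 0.34], [0.148, -0.987, 0.059], [0.345, -0.004, -0.939]]
contact_force: [0.4, 0.6, 0.5]
width: 47.4
finger_force: 0.0
```

Emit:
step_arm(
  motion=[
    [40,0,0,0,0,0,0],
    [38,0,0,0,0,0,0],
    [36,0,0,0,0,0,0],
    [34,0,0,0,0,0,0],
    [32,0,0,0,0,0,0],
    [30,0,0,0,0,0,0],
    [30,0,0,0,0,0,0],
  ],
  newtons=4,
)

```text
time: 8.9
ee_pos: [600.7, 282.2, 151.9]
ee_rot: [[0.927, 0.159, 0.34], [0.148, -0.987, 0.059], [0.345, -0.004, -0.938]]
contact_force: [-0.7, -0.4, 1.8]
width: 33.8
finger_force: 4.0
```

Gripped, width 33.8. From the averaged early frames I'll estimate hook b's bend and tip angle, with predicted tip ends marked.

```bash
cat > tip.py <<'E'
from h import *
d=np.load('avg.npz');R=np.load('poses.npz')['rack']
def tip(xb,th):
    t=np.radians(th);e=np.array([xb+30*np.cos(t),-80,172+30*np.sin(t)]);b=np.radians(th+145)
    return [e,e+10*np.array([np.cos(b),0,np.sin(b)])]
for n in('side','top'):
    for xb in(70,80,90):print(n,xb,[(th,*proj(n,tf(R,tip(xb,th))).round(1).tolist()) for th in(38,47,56)])
K=16;o=[]
for n,u,v in(('side',165,210),('top',155,188)):
    I=d[n][v:v+25,u:u+25,::-1];I=np.clip((I-60)*1.3,0,255).astype(np.uint8)
    J=cv2.resize(I,None,fx=K,fy=K,interpolation=cv2.INTER_CUBIC)
    for i in range(0,25,5):cv2.putText(J,str(u+i),(i*K,10),0,.35,(0,0,255));cv2.putText(J,str(v+i),(0,i*K+10),0,.35,(0,0,255));cv2.line(J,(int((i+.5)*K),12),(int((i+.5)*K),20),(0,0,255));cv2.line(J,(22,int((i+.5)*K)),(30,int((i+.5)*K)),(0,0,255))
    o.append(J)
cv2.imwrite('pics/t.png',np.hstack(o))
E
python3 tip.py
```

```text
side 70 [(38, [183.6, 224.2], [180.4, 223.0]), (47, [182.5, 222.5], [179.4, 221.8]), (56, [181.2, 220.8], [178.3, 220.8])]
side 80 [(38, [186.8, 225.7], [183.6, 224.4]), (47, [185.7, 223.9], [182.6, 223.3]), (56, [184.4, 222.3], [181.5, 222.3])]
side 90 [(38, [190.1, 227.2], [186.8, 225.9]), (47, [188.9, 225.4], [185.8, 224.7]), (56, [187.7, 223.8], [184.7, 223.7])]
top 70 [(38, [165.9, 204.9], [165.4, 201.4]), (47, [165.4, 203.6], [165.1, 200.3]), (56, [164.9, 202.3], [164.8, 199.1])]
top 80 [(38, [166.4, 208.4], [165.9, 204.9]), (47, [165.9, 207.2], [165.6, 203.8]), (56, [165.4, 205.8], [165.3, 202.6])]
top 90 [(38, [166.9, 211.9], [166.4, 208.4]), (47, [166.4, 210.7], [166.1, 207.3]), (56, [165.9, 209.3], [165.8, 206.1])]
```

View pics/t.png

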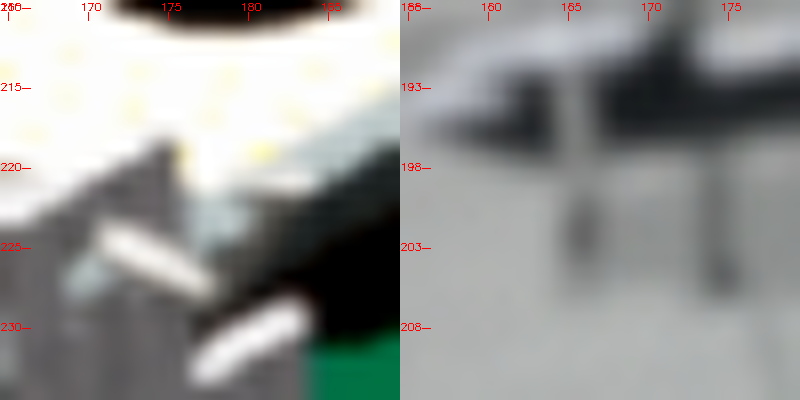

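Zoomed: hook b's level wire runs (170.5,224)→(177.7,227.5), where it bends. The tip ends near (183.3,221) with a nearly level bright barb, and in the top view the end is at v≈205.5. That gives a bend at rack x≈76, tip ≈51°, about 26 mm beyond the plate. Now firm up the grip, ease up 4 mm and centre sideways by about 2 mm.

Emit:
step_arm(
  motion=[
    [30,0,0,0,0,0,0],
    [30,0,0,0,0,0,0],
    [30,0,0,0.04,0,0,0],
    [30,0,0,0.04,0,0,0],
    [30,0,0,0.04,0,0,0],
    [30,0,0,0.04,0,0,0],
    [30,0.01,-0.04,0,0,0,0],
    [30,0.01,-0.04,0,0,0,0],
  ],
  newtons=22,
)

```text
time: 9.7
ee_pos: [601.1, 280.1, 155.8]
ee_rot: [[0.927, 0.159, 0.34], [0.148, -0.987, 0.059], [0.345, -0.004, -0.939]]
contact_force: [0.1, -0.2, -0.7]
width: 33.8
finger_force: 22.0
```

```bash
cat > plan.py <<'E'
import numpy as np,sys,json
# usage: plan.py xb th  "s,k,tilt,n;..."   rows from the present pose; bend xb in rack x, tip angle th
from h import *
from workcell import arm
R=np.load('poses.npz')['rack'];ex=np.array([np.cos(R[2]),np.sin(R[2]),0]);ez=np.array([0,0,1.])
ax=np.array([-np.sin(R[2]+np.pi),np.cos(R[2]+np.pi),0]) # tilt axis: top to -ex
TILT0=np.radians(19.9)   # module tilt minus tool lean
OFF=(-1.0,-1.5)          # slot centre minus grasp point, in module (normal towards rack x, up)
def state():
    s=arm.read_state();P=np.array(s['ee_pos']);z=np.array(s['ee_rot'])[:,2]
    phi=np.arctan2(z@ex,-z[2]);G=P-18.8*z;g=np.array([(G-[R[0],R[1],0])@ex,G[2]]);b=phi+TILT0
    return s,g+cvec(b),b
def cvec(b):return OFF[0]*np.array([np.cos(b),np.sin(b)])+OFF[1]*np.array([-np.sin(b),np.cos(b)])
def tcp(c,b):
    f=b-TILT0;return c-cvec(b)+18.8*np.array([np.sin(f),-np.cos(f)])
if __name__=='__main__':
    xb,th=float(sys.argv[1]),np.radians(float(sys.argv[2]))
    s,c,b=state();print('slot centre rackx,z',c.round(1),'rel bend',(c-[xb,172]).round(1),'tilt',round(np.degrees(b),1),'F',s['contact_force'].round(1),'along',round(s['contact_force']@ex,1),'q6',s['joint_positions'][5].round(2),'t',round(s['time'],1))
    t=np.array([np.cos(th),np.sin(th)])
    for w in sys.argv[3].split(';'):
        S,k,bd,n=map(float,w.split(','));n=int(n);b1=np.radians(bd)
        c1=np.array([xb,172])+(S*np.array([1,0])+k*np.array([0,1]) if S<0 else S*t+k*np.array([-t[1],t[0]]))
        p=tcp(c,b)
        for i in range(1,n+1):
            bi=b+(b1-b)*i/n;pi=tcp(c+(c1-c)*i/n,bi);d=(pi-p)/25;p=pi
            dw=d[0]*ex+d[1]*ez;r=np.degrees((b1-b)/n)/5*ax
            print([30]+np.r_[dw,r].round(3).tolist())
        print('--');c,b=c1,b1
E
python3 plan.py 76 51 "-10,0,25,8"
```

```text
slot centre rackx,z [ 49.  171.9] rel bend [-27.   -0.1] tilt -0.3 F [ 0.1 -0.2 -0.7] along -0.1 q6 0.62 t 9.7
[30, -0.119, -0.02, -0.011, -0.107, 0.623, 0.0]
[30, -0.12, -0.021, -0.009, -0.107, 0.623, 0.0]
[30, -0.12, -0.021, -0.007, -0.107, 0.623, 0.0]
[30, -0.12, -0.021, -0.005, -0.107, 0.623, 0.0]
[30, -0.121, -0.021, -0.002, -0.107, 0.623, 0.0]
[30, -0.121, -0.021, -0.0, -0.107, 0.623, 0.0]
[30, -0.121, -0.021, 0.002, -0.107, 0.623, 0.0]
[30, -0.121, -0.021, 0.004, -0.107, 0.623, 0.0]
--
```

Emit:
step_arm(
  motion=[
    [30,-0.12,-0.02,-0.01,-0.107,0.623,0],
    [30,-0.12,-0.02,-0.01,-0.107,0.623,0],
    [30,-0.12,-0.02,-0.007,-0.107,0.623,0],
    [30,-0.12,-0.02,-0.005,-0.107,0.623,0],
    [30,-0.12,-0.02,-0.002,-0.107,0.623,0],
    [30,-0.12,-0.02,0,-0.107,0.623,0],
    [30,-0.12,-0.02,0.002,-0.107,0.623,0],
    [30,-0.12,-0.02,0.004,-0.107,0.623,0],
  ],
)

```text
time: 10.5
ee_pos: [577.1, 276.1, 155.1]
ee_rot: [[0.983, 0.159, -0.09], [0.158, -0.987, -0.015], [-0.091, 0.001, -0.996]]
contact_force: [0.2, 0.1, -1.2]
width: 33.4
finger_force: 22.0
```

```bash
python3 plan.py 76 51 "-4,0.3,30,3;0,1.5,38,3;4,0.8,44,2;10,0.5,49,4"
```

```text
slot centre rackx,z [ 65.9 172. ] rel bend [-10.1   0. ] tilt 25.1 F [ 0.2  0.1 -1.2] along -0.2 q6 1.16 t 10.5
[30, -0.099, -0.017, 0.006, -0.055, 0.321, 0.0]
[30, -0.099, -0.017, 0.006, -0.055, 0.321, 0.0]
[30, -0.099, -0.017, 0.007, -0.055, 0.321, 0.0]
--
[30, -0.068, -0.012, 0.016, -0.09, 0.526, 0.0]
[30, -0.067, -0.012, 0.017, -0.09, 0.526, 0.0]
[30, -0.067, -0.012, 0.019, -0.09, 0.526, 0.0]
--
[30, -0.093, -0.016, 0.066, -0.102, 0.591, 0.0]
[30, -0.092, -0.016, 0.068, -0.102, 0.591, 0.0]
--
[30, -0.053, -0.009, 0.051, -0.042, 0.246, 0.0]
[30, -0.053, -0.009, 0.052, -0.042, 0.246, 0.0]
[30, -0.052, -0.009, 0.052, -0.042, 0.246, 0.0]
[30, -0.052, -0.009, 0.052, -0.042, 0.246, 0.0]
--
```

Emit:
step_arm(
  motion=[
    [30,-0.1,-0.017,0.006,-0.055,0.32,0],
    [30,-0.1,-0.017,0.006,-0.055,0.32,0],
    [30,-0.1,-0.017,0.007,-0.055,0.32,0],
    [30,0,0,0,0,0,0],
  ],
)

```text
time: 10.9
ee_pos: [569.8, 274.7, 155.1]
ee_rot: [[0.972, 0.158, -0.171], [0.156, -0.987, -0.029], [-0.174, 0.002, -0.985]]
contact_force: [1.1, 0.2, -2.1]
width: 34.1
finger_force: 22.0
```

Emit:
step_arm(
  motion=[
    [30,-0.068,-0.012,0.016,-0.09,0.526,0],
    [30,-0.068,-0.012,0.017,-0.09,0.526,0],
    [30,-0.068,-0.012,0.019,-0.09,0.526,0],
    [30,0,0,0,0,0,0],
  ],
)

```text
time: 11.3
ee_pos: [564.9, 273.7, 156.0]
ee_rot: [[0.939, 0.158, -0.305], [0.15, -0.987, -0.052], [-0.309, 0.003, -0.951]]
contact_force: [0.3, 0.1, -0.9]
width: 33.5
finger_force: 22.0
```

Emit:
step_arm(
  motion=[
    [30,-0.093,-0.016,0.066,-0.1,0.59,0],
    [30,-0.093,-0.016,0.068,-0.1,0.59,0],
    [30,0,0,0,0,0,0],
  ],
)

```text
time: 11.6
ee_pos: [560.1, 273.1, 159.4]
ee_rot: [[0.903, 0.159, -0.4], [0.144, -0.987, -0.068], [-0.406, 0.004, -0.914]]
contact_force: [-0.9, 0.9, -1.9]
width: 33.7
finger_force: 22.0
```

Emit:
step_arm(
  motion=[
    [30,-0.053,-0.009,0.051,-0.042,0.246,0],
    [30,-0.053,-0.009,0.052,-0.042,0.246,0],
    [30,-0.053,-0.009,0.052,-0.042,0.246,0],
    [30,0,0,0,0,0,0],
  ],
)

```text
time: 12.0
ee_pos: [555.9, 272.5, 163.9]
ee_rot: [[0.874, 0.159, -0.459], [0.139, -0.987, -0.078], [-0.466, 0.005, -0.885]]
contact_force: [-0.4, 0.2, -1.8]
width: 33.9
finger_force: 22.0
```

```bash
python3 plan.py 76 51 "8,3.5,49,6"
```

```text
slot centre rackx,z [ 81.  178.8] rel bend [5.  6.8] tilt 47.6 F [-0.4  0.2 -1.8] along 0.3 q6 1.61 t 12.0
[30, 0.016, 0.003, 0.012, -0.008, 0.044, 0.0]
[30, 0.016, 0.003, 0.012, -0.008, 0.044, 0.0]
[30, 0.016, 0.003, 0.012, -0.008, 0.044, 0.0]
[30, 0.016, 0.003, 0.012, -0.008, 0.044, 0.0]
[30, 0.016, 0.003, 0.012, -0.008, 0.044, 0.0]
[30, 0.016, 0.003, 0.012, -0.008, 0.044, 0.0]
--
```

Still free of contact. Now probe along the tip's normal for the wire's underside.

Emit:
step_arm(
  motion=[
    [30,0.016,0.003,0.012,-0.008,0.044,0],
    [30,0.016,0.003,0.012,-0.008,0.044,0],
    [30,0.016,0.003,0.012,-0.008,0.044,0],
    [30,0.016,0.003,0.012,0,0,0],
    [30,0.016,0.003,0.012,0,0,0],
  ],
)

```text
time: 12.5
ee_pos: [557.9, 273.0, 165.6]
ee_rot: [[0.869, 0.16, -0.468], [0.138, -0.987, -0.08], [-0.475, 0.005, -0.88]]
contact_force: [0.4, 0.2, -2.3]
width: 33.7
finger_force: 22.0
```

Emit:
step_arm(
  motion=[
    [30,0.016,0.003,0.012,0,0,0],
    [30,0,0,0,0,0,0],
  ],
)

```text
time: 12.7
ee_pos: [558.3, 273.0, 165.9]
ee_rot: [[0.869, 0.16, -0.468], [0.138, -0.987, -0.08], [-0.475, 0.005, -0.88]]
contact_force: [-0.0, -1.0, -0.7]
width: 33.9
finger_force: 22.0
```

Emit:
step_arm(
  motion=[
    [30,0.016,0.003,0.012,0,0,0],
    [30,0,0,0,0,0,0],
  ],
)

```text
time: 12.9
ee_pos: [558.7, 273.1, 166.2]
ee_rot: [[0.869, 0.16, -0.468], [0.138, -0.987, -0.08], [-0.475, 0.005, -0.88]]
contact_force: [-0.7, 1.3, -2.3]
width: 33.8
finger_force: 22.0
```

Emit:
step_arm(
  motion=[
    [30,0.016,0.003,0.012,0,0,0],
    [30,0,0,0,0,0,0],
  ],
)

```text
time: 13.1
ee_pos: [559.0, 273.2, 166.4]
ee_rot: [[0.869, 0.16, -0.468], [0.138, -0.987, -0.08], [-0.475, 0.005, -0.88]]
contact_force: [-0.4, -0.1, -2.6]
width: 33.6
finger_force: 22.0
```

Emit:
step_arm(
  motion=[
    [30,0.016,0.003,0.012,0,0,0],
    [30,0,0,0,0,0,0],
  ],
)

```text
time: 13.3
ee_pos: [559.3, 273.2, 166.7]
ee_rot: [[0.869, 0.16, -0.469], [0.138, -0.987, -0.08], [-0.475, 0.005, -0.88]]
contact_force: [-0.9, -0.8, -2.6]
width: 33.7
finger_force: 22.0
```

Emit:
step_arm(
  motion=[
    [30,0.016,0.003,0.012,0,0,0],
    [30,0,0,0,0,0,0],
  ],
)

```text
time: 13.5
ee_pos: [559.6, 273.3, 166.9]
ee_rot: [[0.869, 0.16, -0.469], [0.138, -0.987, -0.08], [-0.476, 0.005, -0.88]]
contact_force: [-3.4, 0.1, -2.8]
width: 33.8
finger_force: 22.0
```

Contact at about 3 N on the wire's underside. Back off 0.5 mm and slide 6 mm along the tip.

Emit:
step_arm(
  motion=[
    [30,-0.016,-0.003,-0.012,0,0,0],
    [30,-0.025,-0.004,0.031,0,0,0],
    [30,-0.025,-0.004,0.031,0,0,0],
    [30,-0.025,-0.004,0.031,0,0,0],
    [30,0,0,0,0,0,0],
  ],
)

```text
time: 14.0
ee_pos: [557.6, 272.9, 169.3]
ee_rot: [[0.869, 0.16, -0.468], [0.138, -0.987, -0.08], [-0.475, 0.005, -0.88]]
contact_force: [-1.4, -0.8, -1.5]
width: 33.6
finger_force: 22.0
```

Emit:
step_arm(
  motion=[
    [30,-0.025,-0.004,0.031,0,0,0],
    [30,-0.025,-0.004,0.031,0,0,0],
    [30,-0.025,-0.004,0.031,0,0,0],
    [30,0,0,0,0,0,0],
  ],
)

```text
time: 14.4
ee_pos: [555.7, 272.7, 171.7]
ee_rot: [[0.869, 0.16, -0.468], [0.138, -0.987, -0.08], [-0.475, 0.005, -0.88]]
contact_force: [-0.6, -1.0, -1.3]
width: 33.6
finger_force: 22.0
```

Emit:
step_arm(
  motion=[
    [30,0.016,0.003,0.012,0,0,0],
    [30,0,0,0,0,0,0],
  ],
)

```text
time: 14.6
ee_pos: [556.0, 272.7, 171.7]
ee_rot: [[0.869, 0.16, -0.469], [0.138, -0.987, -0.08], [-0.475, 0.005, -0.88]]
contact_force: [-2.8, -0.9, -1.6]
width: 33.4
finger_force: 22.0
```

The tip angle of about 51° is confirmed. Continue along it, just off the underside, past the barb.

Emit:
step_arm(
  motion=[
    [30,-0.016,-0.003,-0.012,0,0,0],
    [30,-0.025,-0.004,0.031,0,0,0],
    [30,-0.025,-0.004,0.031,0,0,0],
    [30,0,0,0,0,0,0],
  ],
)

```text
time: 15.0
ee_pos: [554.5, 272.4, 173.2]
ee_rot: [[0.869, 0.16, -0.468], [0.138, -0.987, -0.08], [-0.475, 0.005, -0.88]]
contact_force: [-1.0, -0.6, -0.9]
width: 33.8
finger_force: 22.0
```

Emit:
step_arm(
  motion=[
    [30,-0.025,-0.004,0.031,0,0,0],
    [30,-0.025,-0.004,0.031,0,0,0],
    [30,0,0,0,0,0,0],
  ],
)

```text
time: 15.3
ee_pos: [553.2, 272.3, 174.7]
ee_rot: [[0.869, 0.16, -0.468], [0.138, -0.987, -0.08], [-0.475, 0.005, -0.88]]
contact_force: [-0.9, 0.3, -2.4]
width: 33.4
finger_force: 22.0
```

Emit:
step_arm(
  motion=[
    [30,-0.025,-0.004,0.031,0,0,0],
    [30,-0.025,-0.004,0.031,0,0,0],
    [30,0,0,0,0,0,0],
  ],
)

```text
time: 15.6
ee_pos: [551.9, 272.0, 176.2]
ee_rot: [[0.869, 0.16, -0.468], [0.138, -0.987, -0.08], [-0.475, 0.005, -0.88]]
contact_force: [-0.3, -0.3, -1.2]
width: 33.5
finger_force: 22.0
```

Emit:
step_arm(
  motion=[
    [30,-0.025,-0.004,0.031,0,0,0],
    [30,-0.025,-0.004,0.031,0,0,0],
    [30,0,0,0,0,0,0],
  ],
)

```text
time: 15.9
ee_pos: [550.7, 271.9, 177.8]
ee_rot: [[0.869, 0.16, -0.468], [0.138, -0.987, -0.08], [-0.475, 0.005, -0.88]]
contact_force: [0.4, -0.9, -1.5]
width: 34.2
finger_force: 22.0
```

```bash
python3 plan.py 74.5 51 "30,2,48,3"
```

```text
slot centre rackx,z [ 86.1 192.6] rel bend [11.6 20.6] tilt 48.3 F [ 0.4 -0.9 -1.5] along -0.3 q6 1.64 t 15.9
[30, -0.074, -0.013, 0.053, 0.003, -0.017, -0.0]
[30, -0.074, -0.013, 0.053, 0.003, -0.017, -0.0]
[30, -0.074, -0.013, 0.053, 0.003, -0.017, -0.0]
--
```

Emit:
step_arm(
  motion=[
    [30,-0.026,-0.004,0.03,0,0,0],
    [30,-0.026,-0.004,0.03,0,0,0],
    [30,-0.026,-0.004,0.03,0,0,0],
    [30,0,0,0,0,0,0],
  ],
)

```text
time: 16.3
ee_pos: [548.7, 271.6, 180.0]
ee_rot: [[0.869, 0.16, -0.468], [0.138, -0.987, -0.08], [-0.475, 0.005, -0.88]]
contact_force: [-0.8, 0.3, -1.5]
width: 33.6
finger_force: 22.0
```

Emit:
step_arm(
  motion=[
    [30,-0.026,-0.004,0.03,0,0,0],
    [30,-0.026,-0.004,0.03,0,0,0],
    [30,-0.026,-0.004,0.03,0,0,0],
    [30,0,0,0,0,0,0],
  ],
)

```text
time: 16.7
ee_pos: [546.8, 271.3, 182.3]
ee_rot: [[0.869, 0.16, -0.468], [0.138, -0.987, -0.08], [-0.475, 0.005, -0.88]]
contact_force: [0.4, -0.4, -0.9]
width: 33.7
finger_force: 22.0
```

Emit:
step_arm(
  motion=[
    [30,-0.03,-0.005,0.03,0,0,0],
    [30,-0.03,-0.005,0.03,0,0,0],
    [30,-0.03,-0.005,0.03,0,0,0],
    [30,-0.03,-0.005,0.03,0,0,0],
    [30,0,0,0,0,0,0],
  ],
)

```text
time: 17.2
ee_pos: [543.8, 270.8, 185.3]
ee_rot: [[0.869, 0.16, -0.468], [0.138, -0.987, -0.08], [-0.475, 0.005, -0.88]]
contact_force: [-0.2, -0.4, -1.3]
width: 33.5
finger_force: 22.0
```

Emit:
step_arm(
  motion=[
    [30,-0.06,-0.01,0.06,0,0,0],
    [30,-0.06,-0.01,0.06,0,0,0],
    [30,-0.06,-0.01,0.06,0,0,0],
    [30,-0.06,-0.01,0.06,0,0,0],
    [30,0,0,0,0,0,0],
  ],
)

```text
time: 17.7
ee_pos: [537.7, 269.8, 191.5]
ee_rot: [[0.869, 0.16, -0.468], [0.139, -0.987, -0.08], [-0.475, 0.005, -0.88]]
contact_force: [0.1, -0.8, -1.8]
width: 33.4
finger_force: 22.0
```

```bash
python3 plan.py 74.5 51 "50,2,48,1"; python3 look.py g2 152 190 140 175
```

```text
slot centre rackx,z [ 99.3 206.3] rel bend [24.8 34.3] tilt 48.2 F [ 0.1 -0.8 -1.8] along 0.0 q6 1.64 t 17.7
[30, -0.201, -0.035, 0.233, 0.008, -0.048, -0.0]
--
[537.7 269.8 191.5] [ 0.1 -0.8 -1.8] 33.37286288048894 [-0.26  0.72 -0.3   1.27  0.02  1.64 -1.96]
```

View pics/g2.png

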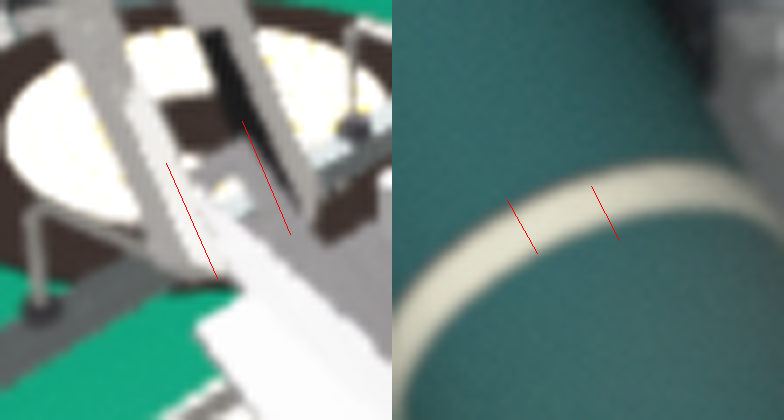

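Side crop: the module is free of the hook. Its slot is open with background showing through, and the hook wire stands apart at the lower left. Now move away and up, set it upright, and carry it over to the stand.

Emit:
step_arm(
  motion=[
    [30,-0.4,-0.07,0.5,0,0,0],
    [30,-0.4,-0.07,0.5,0,0,0],
    [30,-0.3,-0.05,0.5,0.16,-0.94,0],
    [30,-0.3,-0.05,0.5,0.16,-0.94,0],
    [30,-0.3,0,0.5,0.16,-0.94,0],
    [30,-0.3,0,0.5,0.16,-0.94,0],
    [30,-0.3,0,0.5,0.16,-0.94,0],
    [30,-0.2,0,0.5,0.16,-0.94,0],
  ],
)

```text
time: 18.9
ee_pos: [474.0, 263.8, 293.1]
ee_rot: [[0.987, 0.159, 0.009], [0.159, -0.987, 0.002], [0.009, -0.0, -1.0]]
contact_force: [-0.0, 0.8, -0.2]
width: 33.8
finger_force: 22.0
```

Emit:
step_arm(
  motion=[
    [30,0,-0.5,0.2,0.16,-0.94,0],
    [30,0,-0.9,0.2,0.16,-0.94,0],
    [30,0.2,-0.95,0,0.16,-0.94,0],
    [30,0.3,-0.95,0,0.16,-0.94,0],
    [30,0.3,-0.95,0,0,0,-0.25],
    [30,0.3,-0.95,0,0,0,-0.25],
    [30,0.3,-0.95,0,0,0,-0.25],
    [30,0.3,-0.95,0,0,0,-0.25],
  ],
)

```text
time: 19.7
ee_pos: [517.0, 85.4, 302.3]
ee_rot: [[0.941, 0.071, 0.331], [0.066, -0.997, 0.027], [0.332, -0.003, -0.943]]
contact_force: [-0.4, 0.1, -1.6]
width: 33.7
finger_force: 22.0
```

Emit:
step_arm(
  motion=[
    [30,0.3,-0.95,0,0,0,-0.25],
    [30,0.3,-0.95,0,0,0,-0.25],
    [30,0.3,-0.95,0,0,0,-0.25],
    [30,0.3,-0.95,0,0,0,-0.25],
    [30,0.3,-0.95,0,0,0,-0.25],
    [30,0.3,-0.95,0,0,0,-0.25],
    [30,0.3,-0.95,0,0,0,-0.25],
    [30,0.3,-0.95,0,0,0,-0.25],
  ],
)

```text
time: 20.5
ee_pos: [577.4, -104.4, 302.2]
ee_rot: [[0.938, -0.103, 0.33], [-0.098, -0.995, -0.031], [0.332, -0.003, -0.943]]
contact_force: [-0.6, 0.5, -1.0]
width: 34.0
finger_force: 22.0
```

Emit:
step_arm(
  motion=[
    [30,0.27,-0.86,0,0,0,-0.2],
    [30,0.27,-0.86,0,0,0,-0.2],
    [30,0.27,-0.86,0,0,0,-0.2],
    [30,0.27,-0.86,0,0,0,-0.2],
    [30,0.27,-0.86,0,-0.03,-0.14,-0.2],
    [30,0,0,-0.8,0,0,0],
    [30,0,0,-0.8,0,0,0],
    [30,0,0,-0.8,0,0,0],
  ],
)

```text
time: 21.3
ee_pos: [611.8, -212.3, 240.2]
ee_rot: [[0.922, -0.189, 0.337], [-0.179, -0.982, -0.063], [0.343, -0.003, -0.939]]
contact_force: [1.0, 0.4, -0.4]
width: 33.7
finger_force: 22.0
```

Emit:
step_arm(
  motion=[
    [30,0,0,-0.8,0,0,0],
    [30,0,0,-0.8,0,0,0],
    [30,0,0,-0.6,0,0,0],
    [30,0,0,0,0,0,0],
  ],
)

```text
time: 21.7
ee_pos: [610.8, -211.7, 183.8]
ee_rot: [[0.923, -0.189, 0.334], [-0.179, -0.982, -0.062], [0.34, -0.003, -0.941]]
contact_force: [-0.4, -0.2, -0.8]
width: 33.9
finger_force: 22.0
```

```bash
cat > chk.py <<'E'
from h import *
from fitm import *
E
cat > place.py <<'E'
from h import *
from workcell import arm
T=np.load('poses.npz')['stand']
s=arm.read_state();P=np.array(s['ee_pos']);Z=np.array(s['ee_rot']);yaw=np.arctan2(Z[0,1],-Z[1,1])
G=P-18.8*Z[:,2];mx=np.array([np.cos(yaw),np.sin(yaw),0])
O=G+mx*1-[0,0,120]  # module origin as believed
print('TCP',P.round(1),'yaw',np.degrees(yaw).round(2),'lean',np.degrees(np.arcsin(Z[2,0])).round(2),'origin',O.round(1))
fs=tf(T,[[24,0,10]])[0];print('slot',fs.round(1),np.degrees(T[2]).round(2),'delta',(fs-O).round(1))
im={n:np.mean([arm.capture(n)['pixels'].astype(float) for _ in range(4)],0) for n in('side','top')}
np.savez('pl.npz',**im)
st=rect(-65,65,-60,60,40);J={}
K=6;o=[]
poly=np.array([(-40,0),(40,0),(40,90),(17,90),(17,135),(-17,135),(-17,90),(-40,90)],float)
M=[((O[0],O[1],yaw),np.array([-2.5,*(poly[i])])+[0,0,O[2]],np.array([-2.5,*(poly[(i+1)%8])])+[0,0,O[2]]) for i in range(8)]
E=M+[(T,a,b) for a,b in st+rect(20,28,-42,42,40)]
for n,(u,v) in(('side',(275,140)),('top',(290,150))):
    I=cv2.resize(im[n][v:v+95,u:u+65,::-1].astype(np.uint8),None,fx=K,fy=K,interpolation=cv2.INTER_CUBIC)
    for q,a,b in E:
        p=((proj(n,tf(q,[a,b]))-[u,v]+.5)*K).astype(int);cv2.line(I,tuple(map(int,p[0])),tuple(map(int,p[1])),(0,0,255),1)
    o.append(I)
cv2.imwrite('pics/pl.png',np.hstack(o))
E
python3 place.py
```

```text
TCP [ 610.8 -211.7  183.8] yaw -10.9 lean 19.85 origin [ 605.5 -210.7   81.5]
slot [ 606.  -210.7   10. ] -10.96 delta [  0.6   0.1 -71.5]
```

View pics/pl.png

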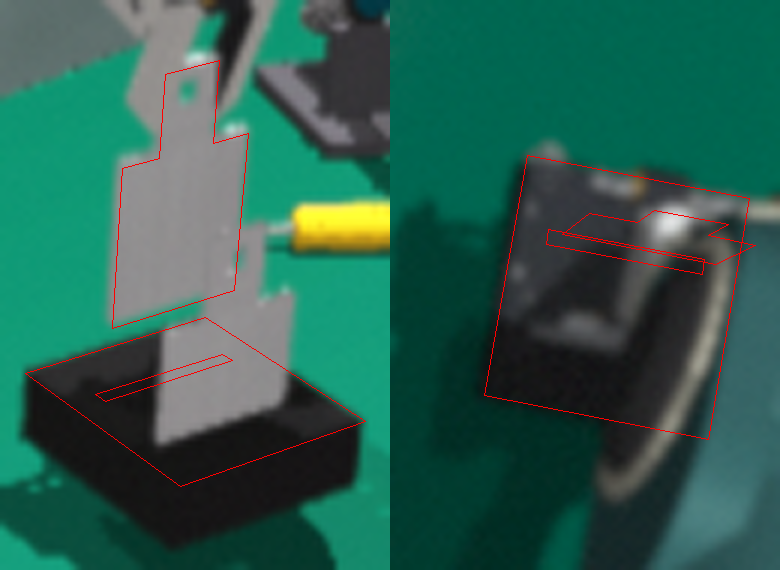

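Side crop: the held module's outline agrees with the believed pose to about 1 px, LED side away from the camera as with the standing one, and the slot lies below. A quick numeric fit checks this.

```bash
python3 - <<'E'
from h import *
d=np.load('pl.npz');a=np.load('avg.npz');T=np.load('poses.npz')['stand']
poly=np.array([(-40,0),(40,0),(40,90),(17,90),(17,135),(-17,135),(-17,90),(-40,90)],float)
f=lambda z:samp([(np.array([-2.5,poly[i][0],poly[i][1]+z]),np.array([-2.5,poly[(i+1)%8][0],poly[(i+1)%8][1]+z])) for i in range(8) if i not in(3,4,5)],2)
for z in(78.5,81.5,84.5):
    r=fit(d,{'side':f(z)},[605.5,-210.7,-.19],[10,10,.12]);print(z,r[0].round(2),round(r[1],1))
st=rect(-65,65,-60,60,40);bot=rect(-65,65,-60,60,0)
for nm,S in[('slot mouth+body',{'top':samp(st+rect(17,31,-45,45,40)),'side':samp(st+bot[:1]+bot[3:])}),('top only outer',{'top':samp(st)}),('side outer',{'side':samp(st+bot[:1]+bot[3:])}),('side outer+slot',{'side':samp(st+rect(17,31,-45,45,40))}),('top slot only',{'top':samp(rect(17,31,-45,45,40))})]:
    r=fit(a,S,T,[8,8,.06])[0];print(nm,r.round(2),'free slot',tf(r,[[24,0,10]])[0].round(1))
E
```

```text
78.5 [ 6.1394e+02 -2.1881e+02 -2.6000e-01] -307.2
81.5 [ 6.1029e+02 -2.1436e+02 -2.5000e-01] -309.0
84.5 [ 6.0664e+02 -2.0979e+02 -2.5000e-01] -310.6
slot mouth+body [ 5.8251e+02 -2.0609e+02 -1.9000e-01] free slot [ 606.1 -210.7   10. ]
top only outer [ 5.8147e+02 -2.0185e+02 -2.1000e-01] free slot [ 605.  -206.7   10. ]
side outer [ 5.8487e+02 -2.0736e+02 -1.8000e-01] free slot [ 608.5 -211.6   10. ]
side outer+slot [ 5.8495e+02 -2.0681e+02 -1.6000e-01] free slot [ 608.7 -210.6   10. ]
top slot only [ 5.8308e+02 -2.0559e+02 -2.0000e-01] free slot [ 606.6 -210.3   10. ]
```

Emit:
step_arm(
  motion=[
    [30,0.03,0,-0.3,0,0,0],
    [30,0,0,-0.3,0,0,0],
    [30,0,0,-0.3,0,0,0],
    [30,0,0,-0.3,0,0,0],
    [30,0,0,-0.3,0,0,0],
    [30,0,0,0,0,0,0],
  ],
)

```text
time: 22.7
ee_pos: [611.7, -211.1, 147.1]
ee_rot: [[0.923, -0.188, 0.335], [-0.178, -0.982, -0.062], [0.341, -0.003, -0.94]]
contact_force: [-1.1, -0.1, -1.5]
width: 33.8
finger_force: 22.0
```

Emit:
step_arm(
  motion=[
    [30,0,0,-0.04,0,0,0],
    [30,0,0,-0.04,0,0,0],
    [30,0,0,-0.04,0,0,0],
    [30,0,0,-0.04,0,0,0],
    [30,0,0,0,0,0,0],
  ],
)

```text
time: 23.2
ee_pos: [612.3, -211.3, 144.6]
ee_rot: [[0.923, -0.188, 0.337], [-0.178, -0.982, -0.062], [0.342, -0.003, -0.94]]
contact_force: [-0.6, 0.1, -1.4]
width: 33.7
finger_force: 22.0
```

Emit:
step_arm(
  motion=[
    [30,0,0,-0.04,0,0,0],
    [30,0,0,-0.04,0,0,0],
    [30,0,0,-0.04,0,0,0],
    [30,0,0,0,0,0,0],
  ],
)

```text
time: 23.6
ee_pos: [612.3, -211.3, 141.5]
ee_rot: [[0.923, -0.188, 0.337], [-0.178, -0.982, -0.062], [0.342, -0.003, -0.94]]
contact_force: [0.5, -0.7, -1.1]
width: 33.7
finger_force: 22.0
```

Emit:
step_arm(
  motion=[
    [30,0,0,-0.04,0,0,0],
    [30,0,0,-0.04,0,0,0],
    [30,0,0,-0.04,0,0,0],
    [30,0,0,0,0,0,0],
  ],
)

```text
time: 24.0
ee_pos: [612.3, -211.3, 138.5]
ee_rot: [[0.923, -0.188, 0.337], [-0.178, -0.982, -0.062], [0.342, -0.003, -0.94]]
contact_force: [0.7, -0.4, -1.6]
width: 33.7
finger_force: 22.0
```

Emit:
step_arm(
  motion=[
    [30,0,0,-0.04,0,0,0],
    [30,0,0,-0.04,0,0,0],
    [30,0,0,-0.04,0,0,0],
    [30,0,0,0,0,0,0],
  ],
)

```text
time: 24.4
ee_pos: [612.3, -211.3, 135.5]
ee_rot: [[0.923, -0.188, 0.337], [-0.178, -0.982, -0.062], [0.342, -0.003, -0.94]]
contact_force: [1.5, -0.1, -0.8]
width: 33.8
finger_force: 22.0
```

Emit:
step_arm(
  motion=[
    [30,0,0,-0.04,0,0,0],
    [30,0,0,-0.04,0,0,0],
    [30,0,0,0,0,0,0],
  ],
)

```text
time: 24.7
ee_pos: [612.3, -211.2, 133.5]
ee_rot: [[0.923, -0.188, 0.337], [-0.178, -0.982, -0.062], [0.342, -0.003, -0.94]]
contact_force: [1.2, -0.2, -1.8]
width: 33.7
finger_force: 22.0
```

It's entering the slot freely. A slight +x push, so I shift 0.5 mm that way and continue.

Emit:
step_arm(
  motion=[
    [30,0.02,0,-0.04,0,0,0],
    [30,0,0,-0.04,0,0,0],
    [30,0,0,-0.04,0,0,0],
    [30,0,0,-0.04,0,0,0],
    [30,0,0,0,0,0,0],
  ],
)

```text
time: 25.2
ee_pos: [612.7, -211.2, 129.4]
ee_rot: [[0.923, -0.188, 0.336], [-0.178, -0.982, -0.062], [0.342, -0.003, -0.94]]
contact_force: [0.6, -0.2, -1.9]
width: 34.0
finger_force: 22.0
```

Emit:
step_arm(
  motion=[
    [30,0,0,-0.04,0,0,0],
    [30,0,0,-0.04,0,0,0],
    [30,0,0,-0.04,0,0,0],
    [30,0,0,-0.04,0,0,0],
    [30,0,0,0,0,0,0],
  ],
)

```text
time: 25.7
ee_pos: [612.7, -211.2, 125.4]
ee_rot: [[0.923, -0.188, 0.337], [-0.178, -0.982, -0.062], [0.342, -0.003, -0.94]]
contact_force: [1.2, -0.3, -2.0]
width: 34.0
finger_force: 22.0
```

Emit:
step_arm(
  motion=[
    [30,0,0,-0.04,0,0,0],
    [30,0,0,-0.04,0,0,0],
    [30,0,0,-0.04,0,0,0],
    [30,0,0,-0.04,0,0,0],
    [30,0,0,0,0,0,0],
  ],
)

```text
time: 26.2
ee_pos: [612.8, -211.2, 121.5]
ee_rot: [[0.923, -0.188, 0.337], [-0.178, -0.982, -0.062], [0.342, -0.003, -0.94]]
contact_force: [-0.9, 0.8, -2.3]
width: 33.4
finger_force: 22.0
```

Next, down to the floor (expected near TCP z 110–113).

Emit:
step_arm(
  motion=[
    [30,0,0,-0.04,0,0,0],
    [30,0,0,-0.04,0,0,0],
    [30,0,0,-0.04,0,0,0],
    [30,0,0,-0.04,0,0,0],
    [30,0,0,-0.04,0,0,0],
    [30,0,0,0,0,0,0],
  ],
)

```text
time: 26.8
ee_pos: [612.8, -211.2, 116.5]
ee_rot: [[0.923, -0.188, 0.337], [-0.178, -0.982, -0.062], [0.342, -0.003, -0.94]]
contact_force: [-0.2, 0.2, -1.5]
width: 33.6
finger_force: 22.0
```

Emit:
step_arm(
  motion=[
    [30,0,0,-0.04,0,0,0],
    [30,0,0,-0.04,0,0,0],
    [30,0,0,0,0,0,0],
  ],
)

```text
time: 27.1
ee_pos: [612.8, -211.2, 114.5]
ee_rot: [[0.923, -0.188, 0.337], [-0.178, -0.982, -0.062], [0.342, -0.003, -0.94]]
contact_force: [0.3, -0.5, -1.8]
width: 34.0
finger_force: 22.0
```

Emit:
step_arm(
  motion=[
    [30,0,0,-0.03,0,0,0],
    [30,0,0,-0.03,0,0,0],
    [30,0,0,0,0,0,0],
  ],
)

```text
time: 27.4
ee_pos: [612.8, -211.3, 113.0]
ee_rot: [[0.923, -0.188, 0.337], [-0.178, -0.982, -0.062], [0.342, -0.003, -0.94]]
contact_force: [0.2, 0.2, -0.4]
width: 33.6
finger_force: 22.0
```

Emit:
step_arm(
  motion=[
    [30,0,0,-0.02,0,0,0],
    [30,0,0,0,0,0,0],
  ],
)

```text
time: 27.6
ee_pos: [613.0, -211.2, 112.8]
ee_rot: [[0.922, -0.188, 0.337], [-0.178, -0.982, -0.062], [0.343, -0.003, -0.939]]
contact_force: [-0.6, -0.1, 1.1]
width: 33.6
finger_force: 22.0
```

Emit:
step_arm(
  motion=[
    [30,0,0,-0.02,0,0,0],
    [30,0,0,0,0,0,0],
  ],
)

```text
time: 27.8
ee_pos: [613.3, -211.3, 112.8]
ee_rot: [[0.922, -0.188, 0.338], [-0.178, -0.982, -0.062], [0.344, -0.003, -0.939]]
contact_force: [-1.7, 1.3, 6.9]
width: 34.0
finger_force: 22.0
```

Emit:
step_arm(
  motion=[
    [30,0,0,-0.02,0,0,0],
    [30,0,0,0,0,0,0],
  ],
)

```text
time: 28.0
ee_pos: [613.7, -211.2, 112.7]
ee_rot: [[0.922, -0.188, 0.339], [-0.177, -0.982, -0.062], [0.344, -0.003, -0.939]]
contact_force: [-2.1, 2.6, 10.5]
width: 33.5
finger_force: 22.0
```

The floor is reached at z 112.8, as predicted. Relax, then release softly.

Emit:
step_arm(
  motion=[
    [30,0,0,0.03,0,0,0],
    [30,0,0,0,0,0,0],
  ],
  newtons=5,
)

```text
time: 28.2
ee_pos: [613.1, -211.2, 112.7]
ee_rot: [[0.922, -0.188, 0.337], [-0.178, -0.982, -0.062], [0.343, -0.003, -0.939]]
contact_force: [0.6, 1.9, 3.0]
width: 33.8
finger_force: 5.0
```

Emit:
step_arm(
  motion=[
    [36,0,0,0,0,0,0],
    [40,0,0,0,0,0,0],
    [50,0,0,0,0,0,0],
    [60,0,0,0,0,0,0],
    [60,0,0,0,0,0,0],
  ],
)

```text
time: 28.7
ee_pos: [612.7, -211.3, 112.3]
ee_rot: [[0.923, -0.188, 0.337], [-0.178, -0.982, -0.062], [0.342, -0.003, -0.94]]
contact_force: [-0.5, -0.1, 0.2]
width: 59.0
finger_force: 0.0
```

Emit:
step_arm(
  motion=[
    [60,-0.13,0.03,0.38,0,0,0],
    [60,-0.13,0.03,0.38,0,0,0],
    [60,-0.13,0.03,0.38,0,0,0],
    [60,-0.27,0.05,0.75,0,0,0],
    [60,-0.27,0.05,0.75,0,0,0],
    [60,-0.27,0.05,0.75,0,0,0],
    [60,-0.27,0.05,0.75,0,0,0],
    [60,-0.27,0.05,0.75,0,0,0],
  ],
)

```text
time: 29.5
ee_pos: [568.8, -202.7, 236.4]
ee_rot: [[0.922, -0.188, 0.338], [-0.178, -0.982, -0.062], [0.343, -0.002, -0.939]]
contact_force: [0.2, 0.5, -0.3]
width: 60.0
finger_force: 0.0
```

```bash
python3 - <<'E'
from workcell import arm
import cv2,numpy as np
s=arm.read_state();print(s['time'],s['ee_pos'],s['contact_force'])
I=np.mean([arm.capture('side')['pixels'].astype(float) for _ in range(4)],0)[...,::-1].astype(np.uint8)
cv2.imwrite('pics/fin.png',cv2.resize(I[150:290,145:385],None,fx=3.3,fy=3.3,interpolation=cv2.INTER_CUBIC))
E
```

```text
29.5 [ 568.7758278  -202.71764706  236.40142662] [ 0.1850883   0.45355952 -0.25238568]
```

View pics/fin.png

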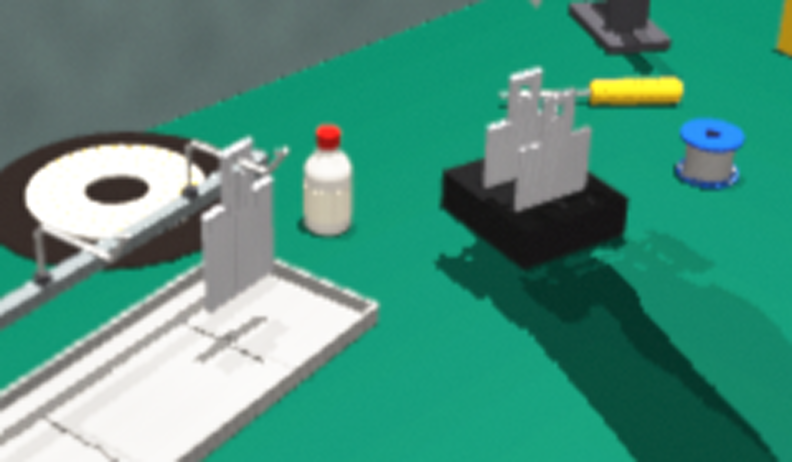

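The module stands in the rear slot, at crop (515,130), parallel to the other white one with its grey back towards the camera. The green module still hangs at (238,225). The bottle at (328,180) and reel at (710,150) are undisturbed, and the gripper is clear.

```bash
python3 -c "
from workcell import arm
print(arm.hand_in())"
```

```text
the job is handed in; nothing more can be done
None
```

The white module is off its hook and standing upright, right down in the stand's free slot, LED side the same way as its neighbour. The green module, bottle and reel were left alone, and the job was handed in at about 30 s.

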